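# Set the datum: zero X and Y on the readout, then click the mouse

## Robot

A 6-joint arm with a two-finger parallel gripper is mounted at the origin on the work surface. World frame = base frame: x ahead of the robot, y to its left, z up, the work surface at z = 0. Lengths are in m, angles in rad, forces in N, time in s.
With the tool pointing down it reaches from about 0.275 to 0.725 m from the base axis. Payload 5.6 kg.
Tool frame: the origin (TCP) lies at the very end of the fingers, on their centre line; the grasp point (between the pads) lies 19 mm behind it; x points along the fingers, z is the direction in which the jaws open and shut, and the axes are right-handed (so a half turn about x gives the same grasp; the last joint's range is limited). The gripper opens to 85 mm and grips with 20 to 120 N. Pads are 22 mm wide; open, the fingers measure 114 mm over their backs; the gripper's body (76 mm by 85 mm) begins 54 mm behind the grasp point. The pads swing forward as they close: fully open they stand 13 mm farther back than shut.
Start: joints at [1.604, 0.255, 0.108, 0, -1.424, -0.285], TCP at [0.137, 0.533, 0.231] pointing down, gripper open.
Joint ranges: [-2.95, 2.95], [-1.21, 1.97], [-1.09, 1.5], [-2.87, 1.71], [-2.94, -0.07], [-3.05, 3.05]. Speed limits (rad/s): [2.57, 2.57, 3.14, 3.14, 3.14, 3.14].

## Interface

Orientations are given as a unit quaternion [w, x, y, z].
In Python, from station import sensors, optics, order gives the robot as it stands.
- The arm moves only by the tool play_rows, never from a script. Its arguments are lists of equal length, an entry for each row: "angular": the turn, a rotation vector about the world's x, y, z in degrees, a list of three; "travel": the shift along the world's x, y, z in mm, a list of three; "fingers": the closure, from -1 (fully open) to 1 (shut). In form: {"angular": [[ax, ay, az], ...], "travel": [[dx, dy, dz], ...], "fingers": [fingers, ...]}. A call has 1 to 10 rows; each row shifts and turns the pose as measured when the row begins; what a row does not reach is not made up. A row lasts 1/10 s, in which the tool goes at most 50 mm and 8.59 degrees, less where a joint would pass 70% of its speed; a pose out of reach is approached as far as the arm can. A call is refused whole if a number of a shift passes 50 or a number of a turn 8.59, either way. A call with a gripper value outside its range is refused whole. The fingers move at their own pace and stop on an object; "squeeze" is the grip in N (left out, the last holds). Time passes only in rows, so rows that do not move let the fingers close. It gives the time, the measured TCP pose, the force and the opening at its end, in the units of the state.
- sensors.sense(): the state, without advancing time (a new reading comes with each control period).
- optics.camera(name): name is "side" or "top" or "wrist"; returns the picture (480x640x3 uint8, red, green, blue); there is no depth.
- optics.calibration(name): a dict with "vertical_fov" (degrees; the focal length in pixels is half the picture's height over the tangent of half this angle, whatever the lens; pixels are square), "cx", "cy" (the principal point, pixels), "pose" (4x4, takes a point from camera to world coordinates). Camera axes: x right, y up, looking along -z (the intrinsics and any distortion apply to the point x, -y, -z); pixel columns grow to the right and rows downward; lengths in m; the calibration is good to about 2 mm. A picture is of the moment at which its call begins: read the wrist's pose just before it. calibration takes no time and is no camera call; for the wrist camera it gives the pose at the moment of the call.
- order.hand_in(): hands the job in, once; it reports no verdict.
The state is a dict: "clock": time; "joint_pos": joint angles; "dq": joint speeds; "effort": joint torques, N m; "position": TCP position; "tool_rot": TCP orientation; "wrist_force": force on the tool from outside, world axes, zero at the start; "moment": the same for the moment, N m; "grip_width": finger opening in m.
Only numpy, scipy, OpenCV 4.12 (cv2) and the standard library are available. Lean on these libraries where they do the work, as an engineer would, in place of code of your own. Each camera call takes 0.05 s, during which the arm holds its last target.

## Task

The measuring machine's crosshair already stands on the datum point of the watch case. Set the datum with a closed fingertip: lightly press the X zero key (top row) on the readout console and let it come up, then likewise the Y zero key (middle row), then left-click the mouse to take the point, without shifting or lifting the mouse. Leave the Z zero key, the right mouse button and the small things lying about alone.

Things in the scene. Friction and masses are not known exactly. Their poses are not given: they have to be found in the camera images.
- console: Digital readout, fixed: grey wedge 210 mm deep (x) x 290 mm wide (y), 34 mm high in front, 114 mm behind; black panel sloped 24 deg facing the robot. Origin: centre of underside; x from low front to high back, y left. Three rows, top (back) to bottom: X, Y, Z: display window at left, then one square white zero key. The flat blue and white keypad to the right is not used.
- x_zero_key (a point): Centre of the upper face of the X zero key, top row (farthest back, highest). The three zero keys are alike: square white caps 22 x 22 mm, 10 mm proud of the panel, 46 mm apart up the slope. z: outward normal of the panel (24 deg from vertical, leaning to the operator, i.e. the robot); x up the slope; y to the operator's left.
- y_zero_key (a point): Centre of the upper face of the Y zero key, in the middle row; axes as for X.
- z_zero_key (a point): Centre of the upper face of the Z zero key, in the bottom row (nearest the front, lowest); axes as for X. Not to be pressed.
- x_zero (a joint): Travel of the X zero key, m, along the panel normal: 0 up, 0.007 fully down; it counts as pressed beyond 0.0025. A spring resists with 1.5 N at the start, 4 N at 0.0025 and 8.5 N fully down, where it meets a hard stop; the spring lifts it again. A slow, light press is enough.
- y_zero (a joint): Travel of the Y zero key, as for X.
- z_zero (a joint): Travel of the Z zero key, as for X.
- mat: Orange mouse mat lying fixed on the table, 200 mm (x) x 240 mm (y), 3 mm thick; origin at the centre of its underside.
- mouse: Loose black wireless computer mouse, about 0.1 kg, 112 mm long (x), 62 mm wide (y), 38 mm high, on the mat. Origin: centre of its underside; x points to its front (the end with the two buttons and the wheel, away from the operator), y to its left, z up. It slides if pushed sideways.
- left_button_spot (a point): The place to press on the mouse's left button, on its upper face, 34 mm ahead of the mouse's centre and 16 mm to its left, 30 mm above the mouse's underside. The button covers the left half (y above 2.5 mm) of the front half of the mouse, 50 mm long and 28 mm wide; here its face falls about 20 degrees towards the front.
- right_button_spot (a point): The like place on the right button, 16 mm to the right of the mouse's middle. Not to be pressed.
- left_button (a joint): Angle of the left button about its rear edge, rad: 0 up, 0.14 fully down (4 mm at the spot); it counts as clicked beyond 0.045. A spring resists at the spot with 1.2 N at the start, 3 N at 0.045 and 7 N fully down (hard stop), and lifts it again.
- right_button (a joint): Angle of the right button, as for the left.
- watch_case: Bystander: loose steel watch case, a 42 mm ring with four lugs, 8 mm high, lying flat on the mat to the left of the mouse. Origin: centre of its underside.
- ring_gauge: Bystander: loose steel ring gauge, 52 mm across, 25 mm bore, 20 mm high, on the table in front of the mat, on the robot's side. Origin: centre of its underside.
- loupe: Bystander: loose black eyeglass loupe, 37 mm across, 30 mm high, standing on the table in front of the console, on the robot's side. Origin: centre of its underside.

How it is judged:
By the outcome, as a careful person would: the job done as asked, in the order asked, and still so for the second after the job is handed in, with the robot touching nothing.
It also fails if it takes over 45 s, if anything falls off the work surface, if the arm or the gripper's body presses on something with over 40 N, if the wrist force passes 120 N, or if a joint passes its speed limit or range.

## Working session

There is one attempt and no reset: what is moved stays moved. The work goes in short steps, Python scripts to look and compute and a tool call to move; the robot and the scene stay as the last step left them, time stands still between calls to the robot, and variables do not carry over. Pictures are saved under pics/ and viewed, and the job is handed in when it is done.

Besides the shell and the picture viewer there is one more tool, called in YAML: its name, and indented under it one key for each argument. play_rows: Moves the arm, as the interface text tells. Its arguments: {"type":"object","properties":{"angular":{"type":"array"},"travel":{"type":"array"},"fingers":{"type":"array"},"squeeze":{"type":"number"}},"required":["angular","travel","fingers"]}

```bash
mkdir -p pics; python3 - <<'E'
from station import sensors, optics
import cv2
print(sensors.sense())
for n in ("side","top","wrist"):
    c=optics.calibration(n);print(n,c)
    cv2.imwrite(f"pics/{n}0.png",optics.camera(n)[:,:,::-1])
E
```

```text
{'clock': 0.0, 'joint_pos': array([ 1.60356418e+00,  2.55720821e-01,  1.06980288e-01, -4.71173299e-04,
       -1.42387044e+00, -2.84613276e-01]), 'dq': array([ 0.00032557, -0.00132256, -0.00097695, -0.00161105, -0.00065547,
       -0.00141553]), 'effort': array([-4.42638211e-04, -3.86626947e+01,  2.37944502e+01,  5.36532909e+00,
       -6.13550859e-03,  2.37797741e-05]), 'position': array([0.13686928, 0.53218385, 0.23040053]), 'tool_rot': array([-0.43364944, -0.55834126, -0.43280341,  0.55936071]), 'wrist_force': array([-0.24301654, -0.10560467,  0.40361991]), 'moment': array([ 0.00597265,  0.01273993, -0.00950982]), 'grip_width': 0.08547444830390982}
side {'vertical_fov': 42.54819890257512, 'cx': 310.84829193802403, 'cy': 247.79844744307826, 'pose': array([[-0.9671483 ,  0.11921867, -0.22452411,  0.21430001],
       [-0.25417646, -0.46844191,  0.84614213,  0.95720424],
       [-0.00430057,  0.87541367,  0.48335537,  0.64077626],
       [ 0.        ,  0.        ,  0.        ,  1.        ]])}
top {'vertical_fov': 56.17312757527036, 'cx': 326.3259503346577, 'cy': 245.8214194794049, 'pose': array([[-0.01136214,  0.98587275, -0.16711019,  0.34012155],
       [-0.9999025 , -0.0098452 ,  0.00990315,  0.03728371],
       [ 0.00811801,  0.16720642,  0.98588849,  0.90366042],
       [ 0.        ,  0.        ,  0.        ,  1.        ]])}
wrist {'vertical_fov': 66.39497440979568, 'cx': 313.30588978724813, 'cy': 231.40704874237173, 'pose': array([[-0.24913275,  0.91426194,  0.31946514,  0.21908948],
       [-0.96846495, -0.23618061, -0.07933695,  0.51110597],
       [ 0.00291672, -0.32915623,  0.94427097,  0.37201467],
       [ 0.        ,  0.        ,  0.        ,  1.        ]])}
```

View pics/top0.png

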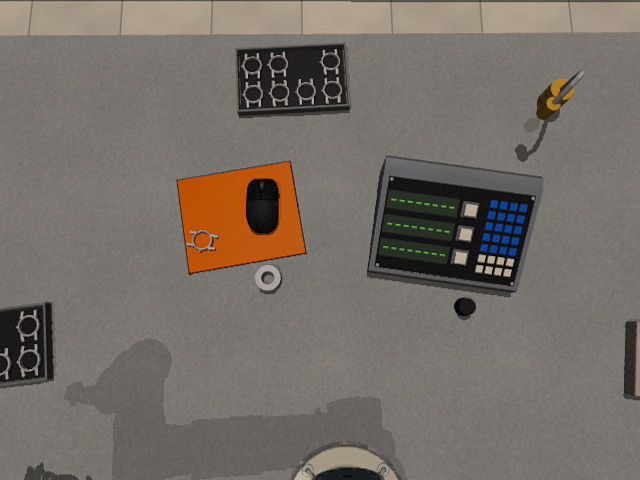

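View pics/side0.png

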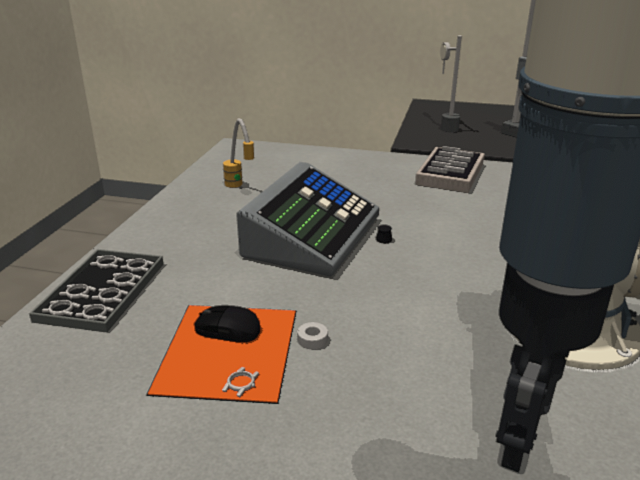

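View pics/wrist0.png

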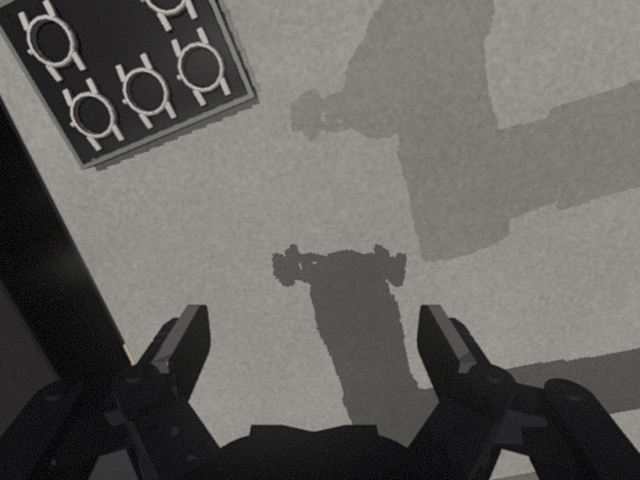

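The top view shows three zero keys at about (471,210), (466,234) and (460,257), with the mouse at (262,206) and its front facing up-image. The side view shows the keys at about (307,190), (325,201) and (343,213). Next I'll measure all of these.

```bash
cat > h.py <<'E'
import numpy as np, cv2
from station import sensors, optics
def cal(n):
    c=optics.calibration(n); c['f']=240/np.tan(np.radians(c['vertical_fov']/2)); return c
def ray(c,u,v):
    d=np.array([(u-c['cx'])/c['f'],-(v-c['cy'])/c['f'],-1.]); T=np.array(c['pose']); d=T[:3,:3]@d
    return T[:3,3],d/np.linalg.norm(d)
def plane(c,u,v,z):
    o,d=ray(c,u,v); return o+d*(z-o[2])/d[2]
def tri(a,b):
    A=np.zeros((3,3));y=np.zeros(3);r=[]
    for o,d in(a,b):
        P=np.eye(3)-np.outer(d,d);A+=P;y+=P@o
    p=np.linalg.solve(A,y)
    return p,[np.linalg.norm((np.eye(3)-np.outer(d,d))@(p-o)) for o,d in(a,b)]
def proj(c,p):
    T=np.array(c['pose']);q=T[:3,:3].T@(np.array(p)-T[:3,3])
    return c['cx']+c['f']*q[0]/-q[2], c['cy']+c['f']*-q[1]/-q[2]
def blobs(m,amin,roi=None):
    n,l,s,ce=cv2.connectedComponentsWithStats(m.astype(np.uint8))
    return [(ce[i],s[i],l==i) for i in range(1,n) if s[i,4]>=amin]
E
python3 - <<'E'
from h import *
P={}
for n in("top","side"):
    im=cv2.imread(f"pics/{n}0.png");hsv=cv2.cvtColor(im,cv2.COLOR_BGR2HSV)
    x0,y0,x1,y1=(380,180,540,290) if n=="top" else (240,165,380,260)
    m=np.zeros(im.shape[:2],bool)
    m[y0:y1,x0:x1]=((hsv[...,2]>150)&(hsv[...,1]<90))[y0:y1,x0:x1]
    for ce,s,_ in blobs(m,25): print(n,ce.round(1),s)
    big=cv2.resize(im[y0:y1,x0:x1],None,fx=5,fy=5,interpolation=cv2.INTER_CUBIC);cv2.imwrite(f"pics/crop_{n}.png",big)
    if n=="top":
        cv2.imwrite("pics/crop_mouse.png",cv2.resize(im[150:300,165:315],None,fx=4,fy=4,interpolation=cv2.INTER_CUBIC))
c=cal("top")
im=cv2.imread("pics/top0.png");hsv=cv2.cvtColor(im,cv2.COLOR_BGR2HSV)
roi=np.zeros(im.shape[:2],bool);roi[165:245,235:290]=1
m=roi&(hsv[...,2]<60)
ce,s,mm=max(blobs(m,50),key=lambda b:b[1][4]);print("mouse",ce,s)
cn=max(cv2.findContours(mm.astype(np.uint8),0,1)[0],key=cv2.contourArea)
r=cv2.minAreaRect(cn);print(r,[plane(c,*p,.018).round(4) for p in cv2.boxPoints(r)])
o=(hsv[...,0]<15)&(hsv[...,1]>150)&(hsv[...,2]>100); o[:, :150]=0;o[:,320:]=0
cn=max(cv2.findContours(o.astype(np.uint8),0,1)[0],key=cv2.contourArea)
r=cv2.minAreaRect(cn);print("mat",[plane(c,*p,.003).round(4) for p in cv2.boxPoints(r)])
E
```

```text
top [470.5 209.7] [464 204  14  12 124]
top [465.3 233.9] [459 228  13  12 118]
top [460.3 257.4] [454 252  13  12 117]
top [481.5 257.8] [478 255   8   7  44]
top [490.7 259.1] [488 256   7   7  41]
top [500.2 260.5] [497 257   7   8  42]
top [509.9 261.8] [506 259   8   7  44]
top [478.8 268.2] [476 265   7   7  40]
top [488.5 269.7] [485 267   8   7  42]
top [497.8 271. ] [494 268   8   7  44]
top [507.  272.3] [504 269   7   7  42]
side [252.9 178.1] [243 165  24  23 191]
side [275.7 167.9] [273 165   7   8  28]
side [285.1 168.9] [277 165  17  14  53]
side [333.5 169.3] [314 165  40  13 254]
side [353.6 183.9] [332 176  40  17 167]
side [306.5 190.5] [301 187  12   8  56]
side [374.8 192.6] [370 186  10  13  84]
side [245.5 201.8] [240 195  16  14  51]
side [350.8 201.8] [344 195  15  15  73]
side [324.4 201.5] [319 198  11   8  54]
side [358.5 206.7] [352 200  14  15  73]
side [342.3 212.7] [337 209  11   9  55]
side [367.1 254. ] [355 245  25  15 147]
mouse [261.98395379 205.12195122] [ 246  179   33   54 1558]
((262.0, 205.5), (53.0, 32.0), 90.0) [array([0.6305, 0.1912, 0.018 ]), array([0.63  , 0.1257, 0.018 ]), array([0.5193, 0.125 , 0.018 ]), array([0.52  , 0.1891, 0.018 ])]
mat [array([0.6333, 0.3448, 0.003 ]), array([0.6752, 0.1045, 0.003 ]), array([0.4791, 0.0715, 0.003 ]), array([0.4406, 0.304 , 0.003 ])]
```

View pics/crop_top.png

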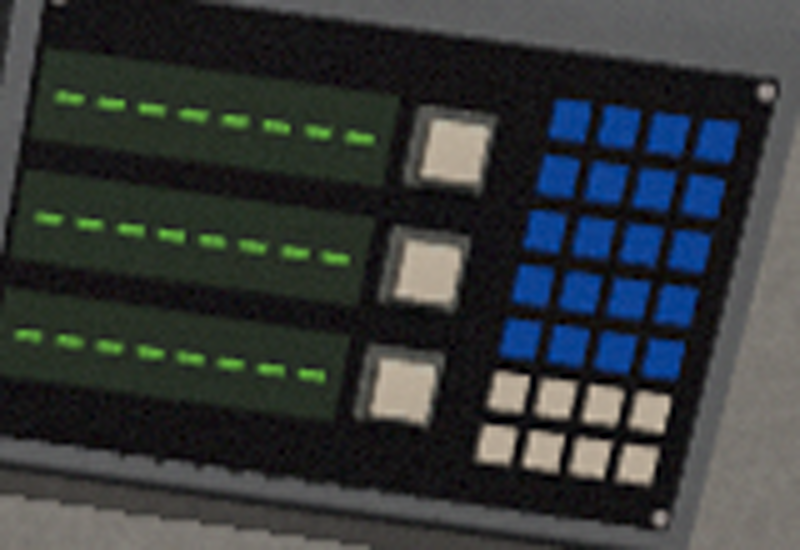

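View pics/crop_side.png

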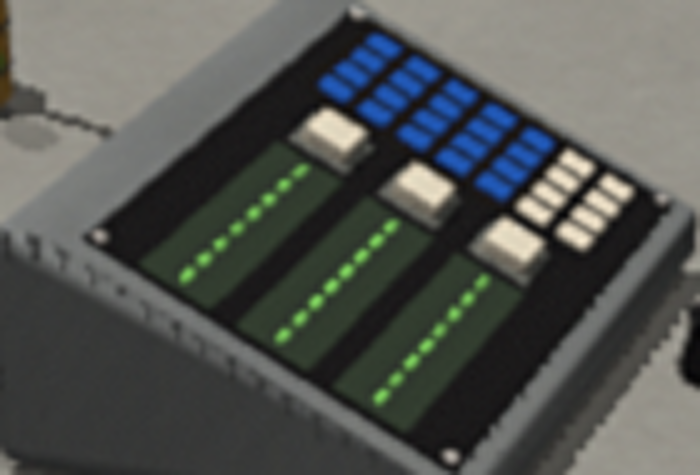

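View pics/crop_mouse.png

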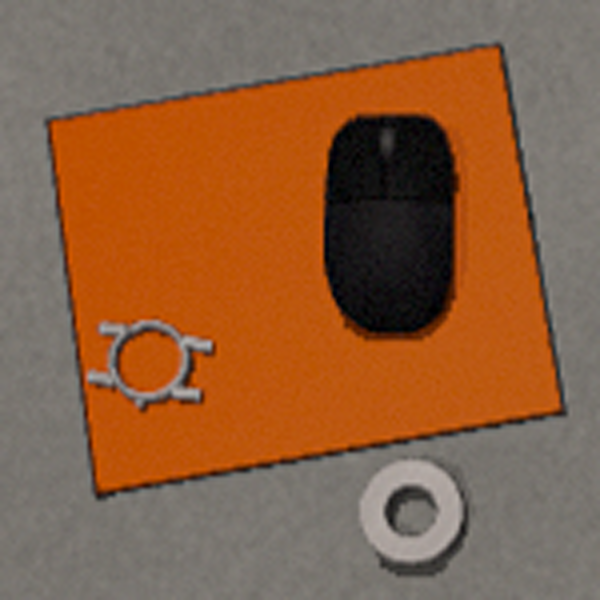

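The crops show clean white key caps. The mouse is at crop (390,225), with its yaw close to 0 and its wheel at crop (388,140). Now I'll triangulate the key centres.

```bash
python3 - <<'E'
from h import *
t,s=cal("top"),cal("side")
T=[(470.5,209.7),(465.3,233.9),(460.3,257.4)];S=[(306.5,190.5),(324.4,201.5),(342.3,212.7)]
Ps=[]
for a,b in zip(T,S):
    p,r=tri(ray(t,*a),ray(s,*b));Ps.append(p);print(p.round(4),np.round(r,4))
d=Ps[0]-Ps[2];print(np.linalg.norm(d),d/np.linalg.norm(d), np.degrees(np.arctan2(d[1],d[0])),np.degrees(np.arcsin(d[2]/np.linalg.norm(d))))
# mouse: edges top, at z ; wheel
for u,v,z in[(262,185,.038),(262.3,199.5,.04),(246.5,208,.02),(278.5,208,.02),(262,179,.015),(262,233,.015)]:print(u,v,plane(t,u,v,z).round(4))
im=cv2.imread("pics/side0.png");cv2.imwrite("pics/crop_sm.png",cv2.resize(im[290:410,140:340],None,fx=4,fy=4,interpolation=cv2.INTER_CUBIC))
# prior: known heights: keys' z in world from geometry
E
```

```text
[ 0.5408 -0.2372  0.1001] [0.0004 0.0004]
[ 0.499  -0.2309  0.0813] [0.0005 0.0005]
[ 0.4576 -0.2248  0.062 ] [0.0004 0.0004]
0.09237180941637178 [ 0.90104402 -0.13427299  0.41242022] -8.475806975453036 24.356960158776758
262 185 [0.6112 0.1556 0.038 ]
262.3 199.5 [0.5808 0.1543 0.04  ]
246.5 208 [0.569  0.1887 0.02  ]
278.5 208 [0.5684 0.1241 0.02  ]
262 179 [0.6312 0.1589 0.015 ]
262 233 [0.5182 0.1575 0.015 ]
```

View pics/crop_sm.png

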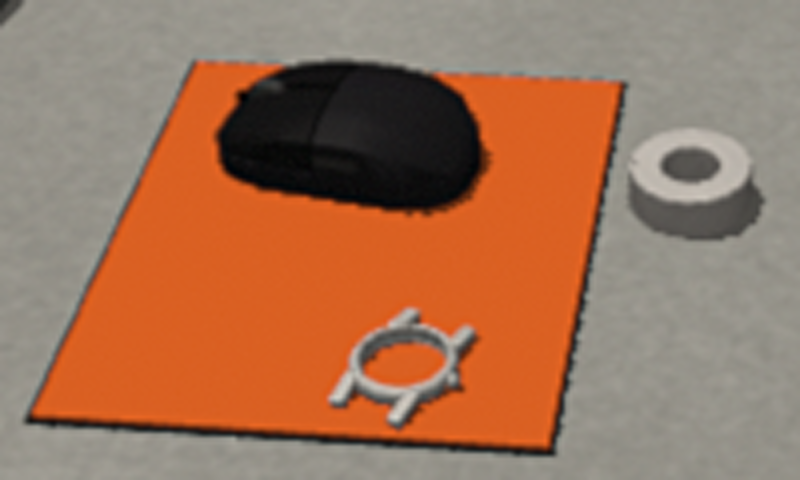

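```bash
cat >> h.py <<'E'
from scipy.spatial.transform import Rotation as R
def rot(): 
    q=sensors.sense()['tool_rot'];return R.from_quat([q[1],q[2],q[3],q[0]])
def target(ax,jaw):
    ax=np.array(ax)/np.linalg.norm(ax);jaw=np.array(jaw)-ax*np.dot(ax,jaw);jaw/=np.linalg.norm(jaw)
    return R.from_matrix(np.c_[ax,np.cross(jaw,ax),jaw])
def turn(Rt,Rc): return np.degrees((Rt*Rc.inv()).as_rotvec())
YAW=np.radians(-8.5);hh=np.array([np.cos(YAW),np.sin(YAW),0]);A=np.radians(24)
NRM=-np.sin(A)*hh+np.cos(A)*np.array([0,0,1]);UP=np.cos(A)*hh+np.sin(A)*np.array([0,0,1]);LAT=np.array([-np.sin(YAW),np.cos(YAW),0])
E
python3 - <<'E'
from h import *
Rc=rot();print(Rc.as_matrix().round(3))
for nm,j in (("y",[0,1,0]),("-y",[0,-1,0]),("x",[1,0,0]),("-x",[-1,0,0])):
    Rt=target([0,0,-1],j);print(nm,turn(Rt,Rc).round(1), "then console",turn(target(-NRM,R.from_euler('z',-8.5,degrees=True).apply(j)),Rt).round(2))
print(NRM,UP,LAT)
E
```

```text
[[-0.     0.968 -0.249]
 [-0.001 -0.249 -0.968]
 [-1.     0.     0.001]]
y [-0.000e+00 -1.000e-01 -1.656e+02] then console [ -1.78 -23.96  -8.38]
-y [ 0.1 -0.  14.4] then console [ -1.78 -23.96  -8.38]
x [1.000e-01 1.000e-01 1.044e+02] then console [ -1.78 -23.96  -8.38]
-x [  0.1  -0.1 -75.6] then console [ -1.78 -23.96  -8.38]
[-0.40226899  0.0601195   0.91354546] [ 0.90351095 -0.13503062  0.40673664] [0.14780941 0.98901586 0.        ]
```

play_rows:
  angular:
    - [0,0,1.5]
    - [0,0,1.5]
    - [0,0,1.5]
    - [0,0,1.5]
    - [0,0,1.5]
    - [0,0,1.5]
    - [0,0,1.5]
    - [0,0,1.5]
    - [0,0,1.4]
    - [0,0,1]
  travel:
    - [36,-32,0]
    - [36,-32,0]
    - [36,-32,0]
    - [36,-32,0]
    - [36,-32,0]
    - [36,-32,0]
    - [36,-32,0]
    - [36,-32,0]
    - [36,-32,0]
    - [36,-32,0]
  fingers: [1,1,1,1,1,1,1,1,1,1]
  squeeze: 30

```text
clock: 1.15
position: [0.5024, 0.2006, 0.2271]
tool_rot: [0.506, 0.493, 0.504, -0.497]
wrist_force: [0.7, 1.4, -0.4]
grip_width: 0.0
```

play_rows:
  angular:
    - [0,0,0]
    - [0,0,0]
    - [0,0,0]
    - [0,0,0]
  travel:
    - [30,-30,0]
    - [20,-20,0]
    - [10,-10,0]
    - [0,0,0]
  fingers: [1,1,1,1]

```text
clock: 1.55
position: [0.567, 0.1329, 0.2243]
tool_rot: [0.504, 0.493, 0.503, -0.5]
wrist_force: [-0.2, 0.8, 0.2]
grip_width: -0.0003
```

```bash
python3 - <<'E'
from h import *
import json
s=sensors.sense();print(s['clock'],s['position'],s['wrist_force'],s['grip_width'],turn(target([0,0,-1],[0,-1,0]),rot()).round(2))
c=optics.calibration("wrist");im=optics.camera("wrist")
json.dump(dict(vertical_fov=c['vertical_fov'],cx=c['cx'],cy=c['cy'],pose=np.array(c['pose']).tolist()),open("w1.json","w"))
cv2.imwrite("pics/w1.png",im[:,:,::-1])
E
```

```text
1.55 [0.56695773 0.13285897 0.22429743] [-0.21010905  0.7648317   0.17244756] -0.0002657671994253233 [ 0.46 -0.34 -0.81]
```

View pics/w1.png

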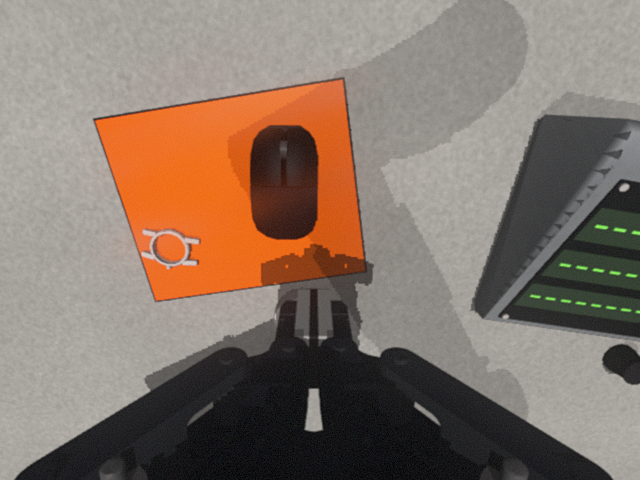

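The wrist view shows the mouse outline spanning u 250–318 and v 125–239. The wheel line runs from (283,140) to (283,187), and the closed fingers are at (313,290).

```bash
python3 - <<'E'
from h import *
import json
c=json.load(open("w1.json"));c['f']=240/np.tan(np.radians(c['vertical_fov']/2))
im=cv2.imread("pics/w1.png")
for u,v,z in[(283,142,.038),(284,158,.039),(283,187,.041),(250,185,.02),(318,185,.02),(284,125,.018),(284,239,.018)]:print(u,v,plane(c,u,v,z).round(4))
print("fingertip proj",proj(c,sensors.sense()['position']))
cv2.imwrite("pics/w1c.png",cv2.resize(im[110:250,230:380],None,fx=5,fy=5,interpolation=cv2.INTER_CUBIC)[:600])
m=(im.max(2)<75).astype(np.uint8);m[:100]=0;m[245:]=0;m[:,:235]=0;m[:,335:]=0
t=cal("top");s=cal("side")
for p in([.609,.1725,.033],):print([np.round(proj(k,p),1) for k in(c,t,s)])
E
```

```text
283 142 [0.6186 0.158  0.038 ]
284 158 [0.6049 0.1572 0.039 ]
283 187 [0.5794 0.1583 0.041 ]
250 185 [0.5762 0.1913 0.02  ]
318 185 [0.577  0.1264 0.02  ]
284 125 [0.6316 0.1583 0.018 ]
284 239 [0.5207 0.1597 0.018 ]
fingertip proj (np.float64(310.776949091741), np.float64(308.5873742863655))
[array([267.3, 152.2]), array([253.9, 186.9]), array([205., 317.])]
```

View pics/w1c.png

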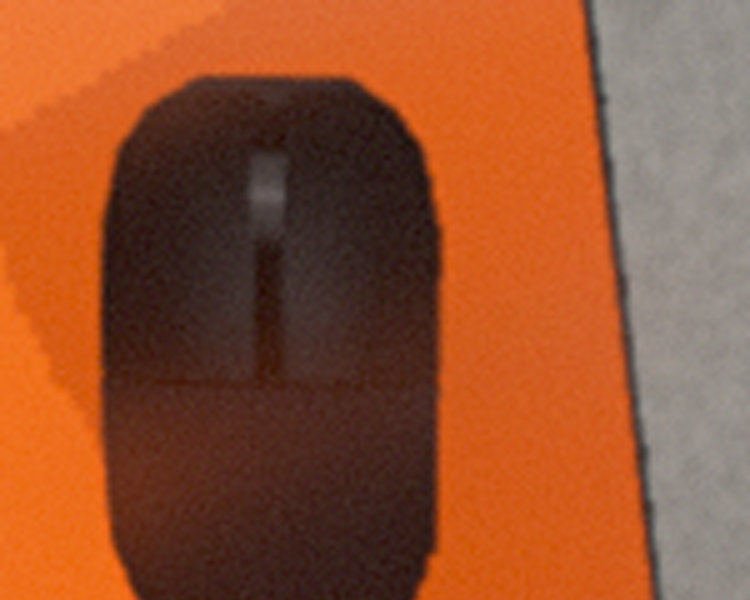

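play_rows:
  angular:
    - [-0.2,-2.5,-0.9]
    - [-0.2,-2.5,-0.9]
    - [-0.2,-2.5,-0.9]
    - [-0.2,-2.5,-0.9]
    - [-0.2,-2.5,-0.9]
    - [-0.2,-2.5,-0.9]
    - [-0.2,-2.5,-0.9]
    - [-0.2,-2.5,-0.9]
    - [-0.2,-2.5,-0.9]
    - [-0.2,-2.5,-0.9]
  travel:
    - [-6,-37,-4]
    - [-6,-37,-4]
    - [-6,-37,-4]
    - [-6,-37,-4]
    - [-6,-37,-4]
    - [-6,-37,-4]
    - [-6,-37,-4]
    - [-6,-37,-4]
    - [-6,-37,-4]
    - [-6,-37,-4]
  fingers: [1,1,1,1,1,1,1,1,1,1]

```text
clock: 2.6
position: [0.5005, -0.2314, 0.1843]
tool_rot: [0.578, 0.619, 0.333, -0.416]
wrist_force: [1.1, 0.9, 0.2]
grip_width: -0.0001
```

play_rows:
  angular:
    - [0,0,0]
    - [0,0,0]
  travel:
    - [0,0,0]
    - [0,0,0]
  fingers: [1,1]

```text
clock: 2.8
position: [0.4978, -0.2325, 0.1838]
tool_rot: [0.577, 0.62, 0.332, -0.417]
wrist_force: [1.2, -0.5, -1.0]
grip_width: 0.0
```

```bash
cat >> h.py <<'E'
KX=np.array([.5408,-.2372,.1001])
RC=target(-NRM,-LAT)
def rep(tgt,Rt):
    s=sensors.sense();print(s['clock'],s['position'].round(4),"F",s['wrist_force'].round(2),"delta mm",((np.array(tgt)-s['position'])*1000).round(1),"turn",turn(Rt,rot()).round(2))
E
python3 - <<'E'
from h import *
import json
rep(KX+.03*NRM,RC)
s=sensors.sense();print("in key frame",[(np.dot(s['position']-KX,v)*1000).round(1) for v in(UP,LAT,NRM)])
c=optics.calibration("wrist");im=optics.camera("wrist")
json.dump(dict(vertical_fov=c['vertical_fov'],cx=c['cx'],cy=c['cy'],pose=np.array(c['pose']).tolist()),open("w2.json","w"))
cv2.imwrite("pics/w2.png",im[:,:,::-1])
c['f']=240/np.tan(np.radians(c['vertical_fov']/2))
for k in range(3):print(proj(c,KX-UP*.046*k))
E
```

```text
2.8 [ 0.4978 -0.2325  0.1838] F [ 1.16 -0.51 -0.97] delta mm [ 30.9  -2.9 -56.3] turn [ 0.97  1.87 -0.8 ]
in key frame [np.float64(-5.5), np.float64(-1.7), np.float64(94.0)]
(np.float64(309.5048054257838), np.float64(231.36453478107035))
(np.float64(308.5535126985209), np.float64(292.5787649629697))
(np.float64(307.6958585247204), np.float64(347.7674976284087))
```

View pics/w2.png

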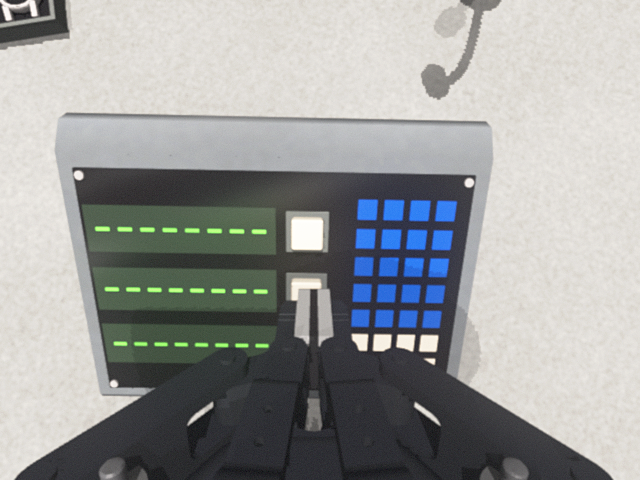

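The wrist view shows the X key at (308,234), against a prediction of (309.5,231). They agree within about 2 mm. I'll approach to a 30 mm hover.

play_rows:
  angular:
    - [0.3,0.6,-0.3]
    - [0.3,0.6,-0.3]
    - [0.3,0.6,-0.2]
    - [0,0,0]
    - [0,0,0]
  travel:
    - [10,-1,-18]
    - [10,-1,-18]
    - [10,-1,-18]
    - [0,0,0]
    - [0,0,0]
  fingers: [1,1,1,1,1]

```text
clock: 3.35
position: [0.5326, -0.2274, 0.1311]
tool_rot: [0.566, 0.619, 0.343, -0.423]
wrist_force: [-0.6, 0.2, 1.0]
grip_width: -0.0002
```

```bash
python3 - <<'E'
from h import *
rep(KX-.001*UP+.008*NRM,RC)
s=sensors.sense();print("in key frame",[(np.dot(s['position']-KX,v)*1000).round(1) for v in(UP,LAT,NRM)])
E
```

```text
3.35 [ 0.5326 -0.2274  0.1311] F [-0.62  0.22  0.95] delta mm [  4.   -9.2 -24.1] turn [ 0.04  0.24 -0.7 ]
in key frame [np.float64(3.9), np.float64(8.5), np.float64(32.2)]
```

play_rows:
  angular:
    - [0,0,-0.3]
    - [0,0.1,-0.3]
    - [0,0,0]
    - [0,0,0]
  travel:
    - [2,-5,-9]
    - [2,-4,-8]
    - [0,0,0]
    - [0,0,0]
  fingers: [1,1,1,1]

```text
clock: 3.75
position: [0.5377, -0.2357, 0.1152]
tool_rot: [0.565, 0.62, 0.339, -0.425]
wrist_force: [0.2, -0.8, -0.2]
grip_width: -0.0002
```

```bash
cat >> h.py <<'E'
def kf(k=0):
    s=sensors.sense();K=KX-UP*.046*k
    print("clock",s['clock'],"keyframe",[float((np.dot(s['position']-K,v)*1000).round(2)) for v in(UP,LAT,NRM)],"Fn",np.dot(s['wrist_force'],NRM).round(2),s['wrist_force'].round(2),"turn",turn(RC,rot()).round(2))
E
python3 - <<'E'
from h import *
kf();rep(KX-.001*UP+.003*NRM,RC)
cv2.imwrite("pics/s2.png",cv2.resize(optics.camera("side")[150:270,240:400,::-1],None,fx=5,fy=5,interpolation=cv2.INTER_CUBIC))
E
```

```text
clock 3.75 keyframe [3.12, 1.03, 15.18] Fn -0.35 [ 0.19 -0.84 -0.25] turn [ 0.09  0.33 -0.21]
3.75 [ 0.5377 -0.2357  0.1152] F [ 0.19 -0.84 -0.25] delta mm [  1.   -1.2 -12.8] turn [ 0.09  0.33 -0.21]
```

View pics/s2.png

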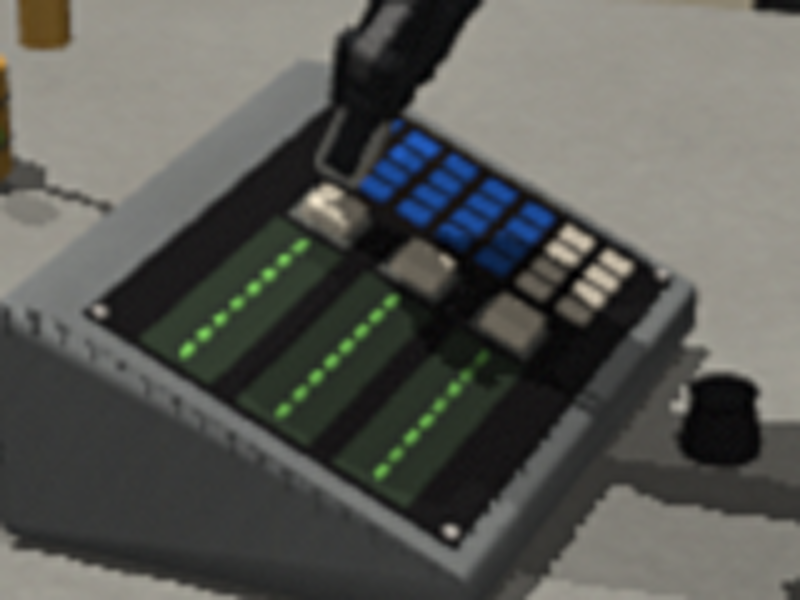

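The side view shows the fingertip standing about 15 mm above the X key, as intended. Now I'll descend.

play_rows:
  angular:
    - [0,0.1,0]
    - [0,0.1,0]
    - [0,0.1,0]
    - [0,0,0]
    - [0,0,0]
  travel:
    - [0.2,-0.4,-3.5]
    - [0.3,-0.4,-3.5]
    - [0.3,-0.4,-3.5]
    - [0.3,0,-1]
    - [0,0,0]
  fingers: [1,1,1,1,1]

```text
clock: 4.3
position: [0.5387, -0.2373, 0.1034]
tool_rot: [0.564, 0.619, 0.34, -0.427]
wrist_force: [-0.0, 0.1, -0.8]
grip_width: 0.0002
```

```bash
python3 -c "
from h import *
kf()"
```

```text
clock 4.3 keyframe [-0.54, -0.38, 3.81] Fn -0.73 [-0.03  0.11 -0.82] turn [ 0.09  0.06 -0.17]
```

play_rows:
  angular:
    - [0,0,0]
    - [0,0,0]
    - [0,0,0]
  travel:
    - [0.4,0,-1]
    - [0.4,0,-1]
    - [0,0,0]
  fingers: [1,1,1]

```text
clock: 4.6
position: [0.5396, -0.2374, 0.1016]
tool_rot: [0.564, 0.619, 0.34, -0.427]
wrist_force: [-2.2, 1.6, 2.2]
grip_width: -0.0001
```

play_rows:
  angular:
    - [0,0,0]
    - [0,0,0]
  travel:
    - [0.4,0,-1]
    - [0.4,0,-1]
  fingers: [1,1]

```text
clock: 4.8
position: [0.5403, -0.2375, 0.1]
tool_rot: [0.564, 0.619, 0.34, -0.427]
wrist_force: [-2.7, 0.2, 3.9]
grip_width: 0.0005
```

```bash
python3 -c "
from h import *
kf()"
```

```text
clock 4.8 keyframe [-0.44, -0.34, 0.05] Fn 4.65 [-2.67  0.19  3.9 ] turn [ 0.13  0.09 -0.18]
```

play_rows:
  angular:
    - [0,0,0]
    - [0,0,0]
    - [0,0,0]
  travel:
    - [0.4,0,-1]
    - [0.3,0,-0.7]
    - [0,0,0]
  fingers: [1,1,1]

```text
clock: 5.1
position: [0.5409, -0.2376, 0.0986]
tool_rot: [0.565, 0.619, 0.34, -0.427]
wrist_force: [-3.1, 0.6, 5.0]
grip_width: -0.0001
```

```bash
python3 -c "
from h import *
kf()
cv2.imwrite('pics/s3.png',cv2.resize(optics.camera('side')[150:270,240:400,::-1],None,fx=5,fy=5,interpolation=cv2.INTER_CUBIC))
kf()"
```

```text
clock 5.1 keyframe [-0.44, -0.37, -1.45] Fn 5.87 [-3.09  0.59  5.03] turn [ 0.14  0.1  -0.18]
clock 5.15 keyframe [-0.45, -0.33, -1.4] Fn 5.52 [-3.72  1.2   4.33] turn [ 0.14  0.11 -0.18]
```

View pics/s3.png

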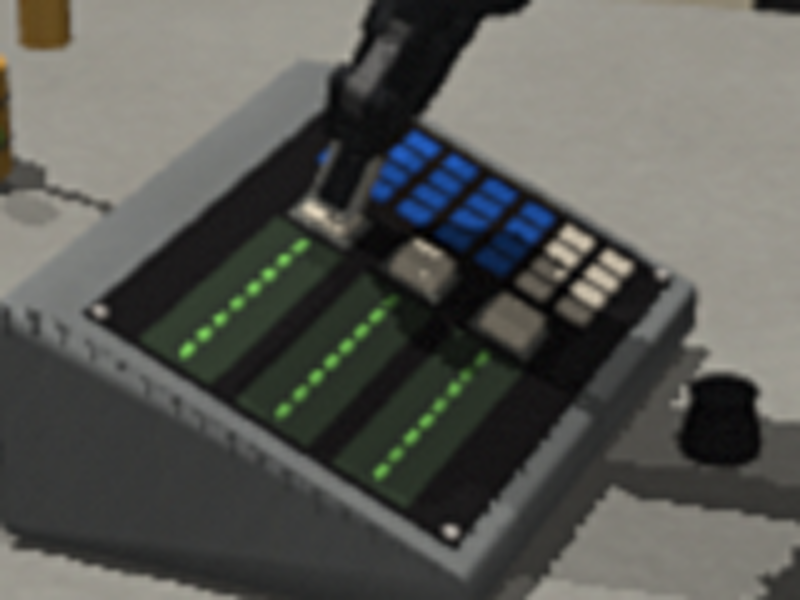

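The X cap is visibly sunk at crop (325,215). The normal force is about 5.7 N, which corresponds to roughly 4 mm of travel. I'll release it and go to Y.

play_rows:
  angular:
    - [0,0,0]
    - [0,0,0]
    - [0,0,0]
    - [0,0,0]
    - [0,0,0]
    - [0,0,0]
    - [0,0,0]
    - [0,0,0]
  travel:
    - [-1,0.2,2.5]
    - [-2,0.3,5]
    - [-3,0.5,7]
    - [-3,0.5,7]
    - [-20,3,-9]
    - [-20,3,-9]
    - [0,0,0]
    - [0,0,0]
  fingers: [1,1,1,1,1,1,1,1]

```text
clock: 5.95
position: [0.4915, -0.2296, 0.1057]
tool_rot: [0.566, 0.62, 0.339, -0.426]
wrist_force: [0.9, 0.0, 0.2]
grip_width: 0.0003
```

```bash
python3 -c "
from h import *
kf(1);rep(KX-.046*UP+.005*NRM,RC)
cv2.imwrite('pics/s4.png',cv2.resize(optics.camera('side')[150:270,240:400,::-1],None,fx=5,fy=5,interpolation=cv2.INTER_CUBIC))
"
```

```text
clock 5.95 keyframe [2.7, 0.26, 25.43] Fn -0.17 [0.89 0.01 0.21] turn [ 0.17  0.35 -0.21]
5.95 [ 0.4915 -0.2296  0.1057] F [0.89 0.01 0.21] delta mm [  5.7  -1.1 -19.8] turn [ 0.17  0.35 -0.21]
```

View pics/s4.png

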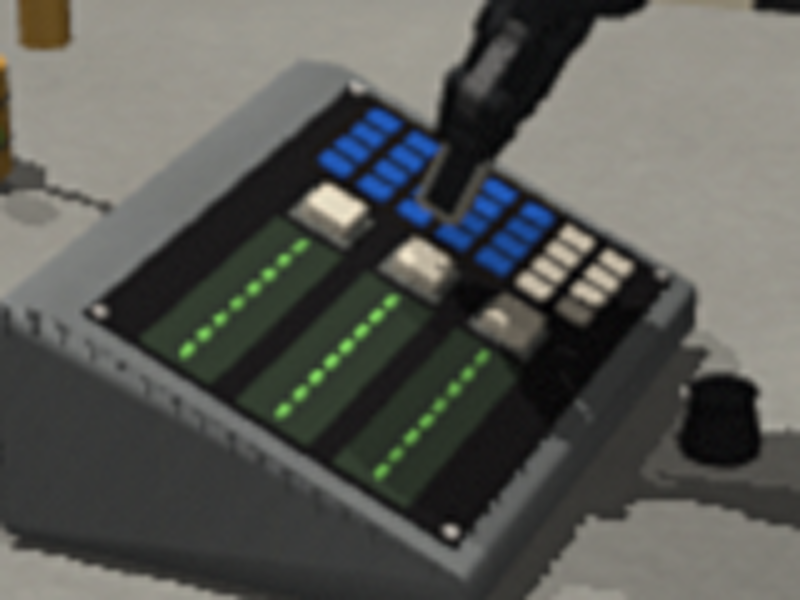

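The X key is up again and the tip is over the Y key. Descending.

play_rows:
  angular:
    - [0,0.1,0]
    - [0,0.1,0]
    - [0,0.1,0]
    - [0,0,0]
    - [0,0,0]
    - [0,0,0]
  travel:
    - [1.4,-0.3,-5]
    - [1.4,-0.3,-5]
    - [1.4,-0.3,-5]
    - [1.2,-0.2,-3.5]
    - [0.3,0,-1]
    - [0,0,0]
  fingers: [1,1,1,1,1,1]

```text
clock: 6.6
position: [0.4998, -0.231, 0.0847]
tool_rot: [0.565, 0.619, 0.34, -0.427]
wrist_force: [0.3, -0.0, 1.8]
grip_width: 0.0
```

```bash
python3 -c "
from h import *
kf(1)"
```

```text
clock 6.6 keyframe [1.84, 0.09, 2.8] Fn 1.53 [ 0.28 -0.01  1.81] turn [ 0.17  0.04 -0.23]
```

play_rows:
  angular:
    - [0,0,0]
    - [0,0,0]
    - [0,0,0]
    - [0,0,0]
  travel:
    - [0.4,0,-1]
    - [0.4,0,-1]
    - [0.4,0,-1]
    - [0,0,0]
  fingers: [1,1,1,1]

```text
clock: 7.0
position: [0.5009, -0.2312, 0.0822]
tool_rot: [0.565, 0.619, 0.34, -0.427]
wrist_force: [-2.9, 1.9, 2.9]
grip_width: 0.0001
```

```bash
python3 -c "
from h import *
kf(1)"
```

```text
clock 7.0 keyframe [1.82, 0.08, 0.1] Fn 3.93 [-2.87  1.88  2.92] turn [ 0.2   0.06 -0.23]
```

play_rows:
  angular:
    - [0,0,0]
    - [0,0,0]
    - [0,0,0]
  travel:
    - [0.4,0,-1]
    - [0.4,0,-1]
    - [0,0,0]
  fingers: [1,1,1]

```text
clock: 7.3
position: [0.5015, -0.2312, 0.0807]
tool_rot: [0.565, 0.619, 0.34, -0.427]
wrist_force: [-3.9, 1.1, 4.3]
grip_width: 0.0001
```

```bash
python3 -c "
from h import *
kf(1)
cv2.imwrite('pics/s5.png',cv2.resize(optics.camera('side')[150:270,240:400,::-1],None,fx=5,fy=5,interpolation=cv2.INTER_CUBIC))
kf(1)"
```

```text
clock 7.3 keyframe [1.83, 0.08, -1.61] Fn 5.56 [-3.92  1.06  4.29] turn [ 0.21  0.09 -0.23]
clock 7.35 keyframe [1.82, 0.12, -1.59] Fn 6.34 [-3.19  0.97  5.48] turn [ 0.21  0.09 -0.23]
```

View pics/s5.png

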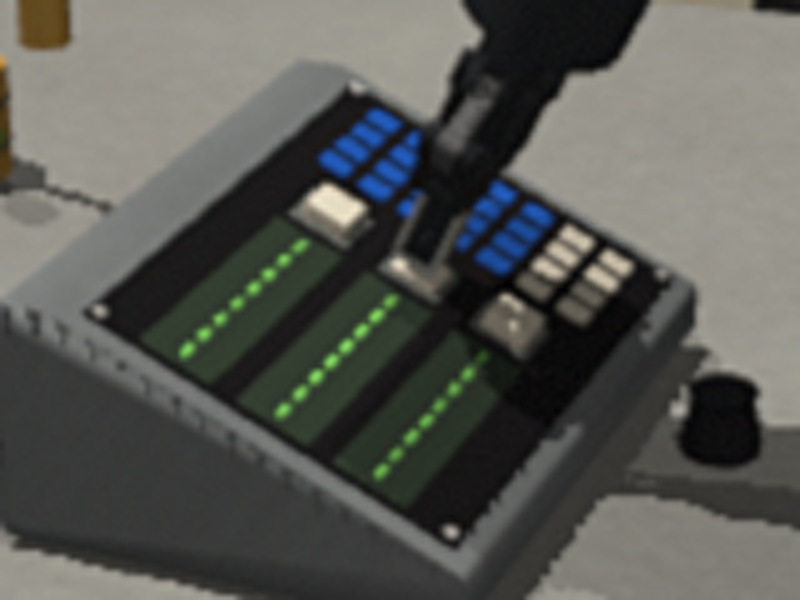

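The Y cap is sunk at crop (420,270) with about 6 N on it. I'll release it and lift away.

play_rows:
  angular:
    - [0,0,0]
    - [0,0,0]
    - [0,0,0]
    - [0,0,0]
    - [0,0,0]
    - [0,0,0]
  travel:
    - [-1,0.2,2.5]
    - [-2,0.3,5]
    - [-5,0.7,11]
    - [-9,1.4,20]
    - [-10,1.5,23]
    - [0,0,30]
  fingers: [1,1,1,1,1,1]

```text
clock: 7.95
position: [0.4707, -0.2258, 0.1701]
tool_rot: [0.562, 0.618, 0.343, -0.429]
wrist_force: [1.5, -0.8, -0.3]
grip_width: -0.0
```

```bash
python3 -c "
from h import *
rep([.617,.178,.1],target([0,0,-1],[0,-1,0]))
cv2.imwrite('pics/s6.png',cv2.resize(optics.camera('side')[150:270,240:400,::-1],None,fx=5,fy=5,interpolation=cv2.INTER_CUBIC))
"
```

```text
7.95 [ 0.4707 -0.2258  0.1701] F [ 1.49 -0.83 -0.31] delta mm [146.3 403.8 -70.1] turn [ 1.78 23.51  8.17]
```

View pics/s6.png

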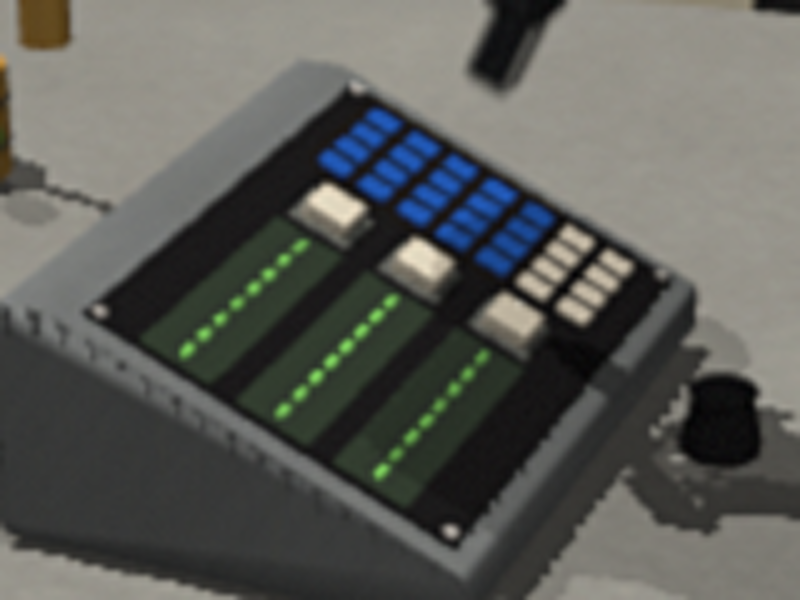

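All three keys are up and look the same. I'll move over to the mouse.

play_rows:
  angular:
    - [0.2,2.3,0.8]
    - [0.2,2.3,0.8]
    - [0.2,2.3,0.8]
    - [0.2,2.3,0.8]
    - [0.2,2.3,0.8]
    - [0.2,2.3,0.8]
    - [0.2,2.3,0.8]
    - [0.2,2.3,0.8]
    - [0.2,2.3,0.8]
    - [0,2.3,0.8]
  travel:
    - [13,38,0]
    - [13,38,0]
    - [13,38,0]
    - [13,38,0]
    - [13,38,0]
    - [13,38,0]
    - [13,38,0]
    - [13,38,0]
    - [13,38,0]
    - [13,38,0]
  fingers: [1,1,1,1,1,1,1,1,1,1]

```text
clock: 9.0
position: [0.6072, 0.1652, 0.1833]
tool_rot: [0.504, 0.505, 0.494, -0.497]
wrist_force: [1.6, -1.0, 0.1]
grip_width: -0.0001
```

play_rows:
  angular:
    - [0,0,0]
    - [0,0,0]
  travel:
    - [0,0,0]
    - [0,0,0]
  fingers: [1,1]

```text
clock: 9.2
position: [0.609, 0.1706, 0.18]
tool_rot: [0.505, 0.502, 0.496, -0.497]
wrist_force: [0.1, -0.2, 0.3]
grip_width: -0.0002
```

```bash
python3 -c "
from h import *
rep([.617,.177,.06],target([0,0,-1],[0,-1,0]))
"
```

```text
9.2 [0.609  0.1706 0.18  ] F [ 0.07 -0.2   0.33] delta mm [   8.     6.4 -120. ] turn [ 0.14  0.82 -0.1 ]
```

play_rows:
  angular:
    - [0,0.2,0]
    - [0,0.2,0]
    - [0,0.2,0]
    - [0,0.2,0]
    - [0,0,0]
    - [0,0,0]
    - [0,0,0]
  travel:
    - [2,1,-22]
    - [2,1,-22]
    - [2,2,-22]
    - [1,1,-22]
    - [0,0,-12]
    - [0,0,0]
    - [0,0,0]
  fingers: [1,1,1,1,1,1,1]

```text
clock: 9.9
position: [0.6154, 0.1716, 0.08]
tool_rot: [0.501, 0.502, 0.498, -0.499]
wrist_force: [0.8, -0.3, 0.6]
grip_width: -0.0001
```

```bash
python3 -c "
from h import *
rep([.617,.177,.045],target([0,0,-1],[0,-1,0]))
cv2.imwrite('pics/s7.png',cv2.resize(optics.camera('side')[270:420,140:340,::-1],None,fx=4,fy=4,interpolation=cv2.INTER_CUBIC))
cv2.imwrite('pics/w7.png',optics.camera('wrist')[:,:,::-1])
"
```

```text
9.9 [0.6154 0.1716 0.08  ] F [ 0.81 -0.28  0.55] delta mm [  1.6   5.4 -35. ] turn [0.03 0.35 0.1 ]
```

View pics/s7.png

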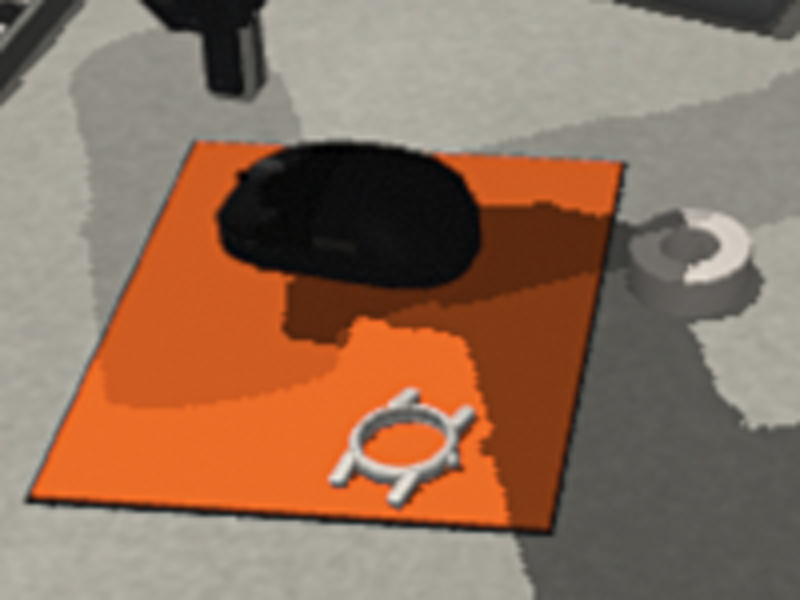

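View pics/w7.png

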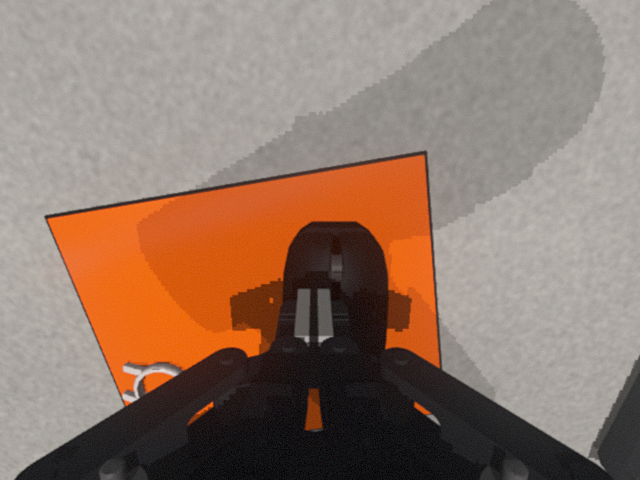

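The side view shows the mouse undisturbed. In the wrist view the tip at (297–332, 290) stands just left of the wheel at u≈336. I'll shift about 4 mm left and go down.

play_rows:
  angular:
    - [0,0.1,0]
    - [0,0.1,0]
    - [0,0.1,0]
    - [0,0,0]
    - [0,0,0]
  travel:
    - [0,2,-11]
    - [0.5,2,-11]
    - [0.3,1,-8]
    - [0,0,-3]
    - [0,0,0]
  fingers: [1,1,1,1,1]

```text
clock: 10.5
position: [0.6174, 0.178, 0.0464]
tool_rot: [0.5, 0.502, 0.499, -0.499]
wrist_force: [0.4, -0.2, -0.1]
grip_width: -0.0
```

```bash
python3 -c "
from h import *
rep([.616,.176,.036],target([0,0,-1],[0,-1,0]))
cv2.imwrite('pics/w8.png',optics.camera('wrist')[180:400,200:460,::-1].repeat(3,0).repeat(3,1)[:600])
rep([.616,.176,.036],target([0,0,-1],[0,-1,0]))
"
```

```text
10.5 [0.6174 0.178  0.0464] F [ 0.42 -0.23 -0.12] delta mm [ -1.4  -2.  -10.4] turn [-0.09  0.24  0.07]
10.55 [0.6174 0.178  0.0466] F [-0.27  0.03 -0.53] delta mm [ -1.4  -2.  -10.6] turn [-0.1   0.25  0.08]
```

View pics/w8.png

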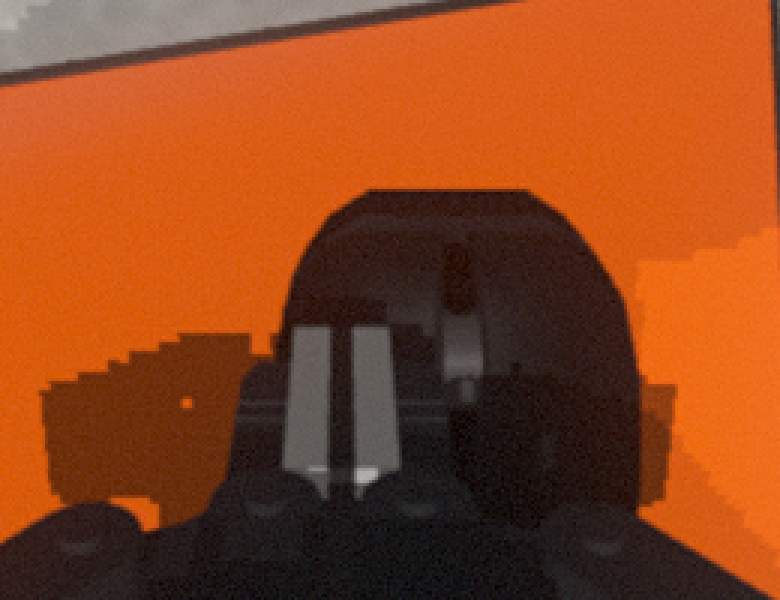

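The tip is well clear of the wheel at crop (462,340). I'll shift 2 mm right and descend in small steps.

play_rows:
  angular:
    - [0,0.1,0]
    - [0,0.1,0]
    - [0,0,0]
    - [0,0,0]
    - [0,0,0]
  travel:
    - [-0.5,-1,-2]
    - [-0.3,-1,-2]
    - [0,-0.2,-1.5]
    - [0,0,-1]
    - [0,0,0]
  fingers: [1,1,1,1,1]

```text
clock: 11.05
position: [0.6172, 0.1757, 0.0405]
tool_rot: [0.5, 0.501, 0.5, -0.499]
wrist_force: [0.8, 0.1, 0.5]
grip_width: 0.0
```

```bash
python3 -c "
from h import *
rep([.616,.176,.036],target([0,0,-1],[0,-1,0]))
"
```

```text
11.05 [0.6172 0.1757 0.0405] F [0.79 0.09 0.5 ] delta mm [-1.2  0.3 -4.5] turn [-0.13  0.13  0.08]
```

play_rows:
  angular:
    - [0,0,0]
    - [0,0,0]
    - [0,0,0]
    - [0,0,0]
  travel:
    - [0,0,-1]
    - [0,0,-1]
    - [0,0,-1]
    - [0,0,0]
  fingers: [1,1,1,1]

```text
clock: 11.45
position: [0.6173, 0.1758, 0.0375]
tool_rot: [0.5, 0.502, 0.5, -0.499]
wrist_force: [-0.8, 0.7, -0.1]
grip_width: 0.0003
```

play_rows:
  angular:
    - [0,0,0]
    - [0,0,0]
  travel:
    - [0,0,-1]
    - [0,0,0]
  fingers: [1,1]

```text
clock: 11.65
position: [0.6173, 0.1757, 0.0365]
tool_rot: [0.5, 0.502, 0.5, -0.499]
wrist_force: [-0.3, -0.2, 0.7]
grip_width: -0.0002
```

play_rows:
  angular:
    - [0,0,0]
    - [0,0,0]
  travel:
    - [0,0,-1]
    - [0,0,0]
  fingers: [1,1]

```text
clock: 11.85
position: [0.6173, 0.1758, 0.0353]
tool_rot: [0.5, 0.502, 0.5, -0.499]
wrist_force: [0.4, 0.7, -0.0]
grip_width: -0.0003
```

play_rows:
  angular:
    - [0,0,0]
    - [0,0,0]
  travel:
    - [0,0,-0.8]
    - [0,0,0]
  fingers: [1,1]

```text
clock: 12.05
position: [0.6173, 0.1758, 0.0345]
tool_rot: [0.5, 0.502, 0.5, -0.499]
wrist_force: [-1.2, -0.4, -0.8]
grip_width: 0.0001
```

play_rows:
  angular:
    - [0,0,0]
    - [0,0,0]
  travel:
    - [0,0,-0.8]
    - [0,0,0]
  fingers: [1,1]

```text
clock: 12.25
position: [0.6174, 0.1758, 0.0337]
tool_rot: [0.5, 0.502, 0.5, -0.499]
wrist_force: [0.1, 0.4, -0.2]
grip_width: -0.0001
```

play_rows:
  angular:
    - [0,0,0]
    - [0,0,0]
  travel:
    - [0,0,-0.8]
    - [0,0,0]
  fingers: [1,1]

```text
clock: 12.45
position: [0.6176, 0.1758, 0.0331]
tool_rot: [0.5, 0.502, 0.5, -0.499]
wrist_force: [-0.6, 0.6, 0.7]
grip_width: -0.0001
```

play_rows:
  angular:
    - [0,0,0]
    - [0,0,0]
  travel:
    - [0,0,-0.8]
    - [0,0,0]
  fingers: [1,1]

```text
clock: 12.65
position: [0.6178, 0.1759, 0.0327]
tool_rot: [0.5, 0.502, 0.499, -0.499]
wrist_force: [0.0, -0.2, 0.8]
grip_width: 0.0
```

```bash
python3 -c "
from h import *
rep([.617,.176,.033],target([0,0,-1],[0,-1,0]))
cv2.imwrite('pics/s9.png',cv2.resize(optics.camera('side')[270:420,140:340,::-1],None,fx=4,fy=4,interpolation=cv2.INTER_CUBIC))
print(sensors.sense()['wrist_force'])
"
```

```text
12.65 [0.6178 0.1759 0.0327] F [ 0.03 -0.15  0.78] delta mm [-0.8  0.1  0.3] turn [-0.15  0.24  0.05]
[-0.792413    0.61508517  1.72597375]
```

View pics/s9.png

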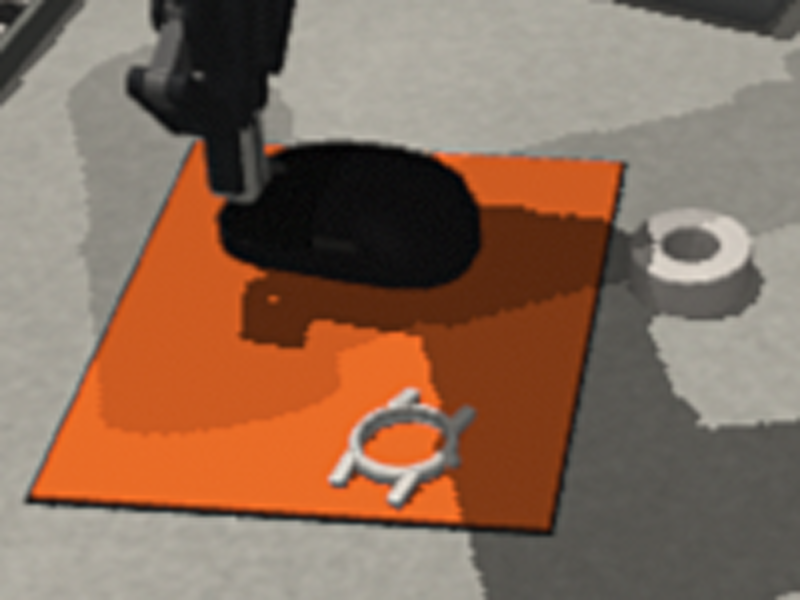

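play_rows:
  angular:
    - [0,0,0]
    - [0,0,0]
  travel:
    - [0,0,-1]
    - [0,0,-0.5]
  fingers: [1,1]

```text
clock: 12.9
position: [0.6182, 0.1759, 0.0317]
tool_rot: [0.5, 0.502, 0.499, -0.498]
wrist_force: [-0.7, 0.6, 2.9]
grip_width: 0.0002
```

```bash
python3 -c "
from h import *
rep([.617,.176,.033],target([0,0,-1],[0,-1,0]))
cv2.imwrite('pics/s10.png',cv2.resize(optics.camera('side')[270:420,140:340,::-1],None,fx=4,fy=4,interpolation=cv2.INTER_CUBIC))
rep([.617,.176,.033],target([0,0,-1],[0,-1,0]))
"
```

```text
12.9 [0.6182 0.1759 0.0317] F [-0.7   0.56  2.92] delta mm [-1.2  0.1  1.3] turn [-0.17  0.28  0.05]
12.95 [0.6182 0.176  0.0317] F [-0.69  0.12  4.22] delta mm [-1.2  0.   1.3] turn [-0.16  0.29  0.04]
```

View pics/s10.png

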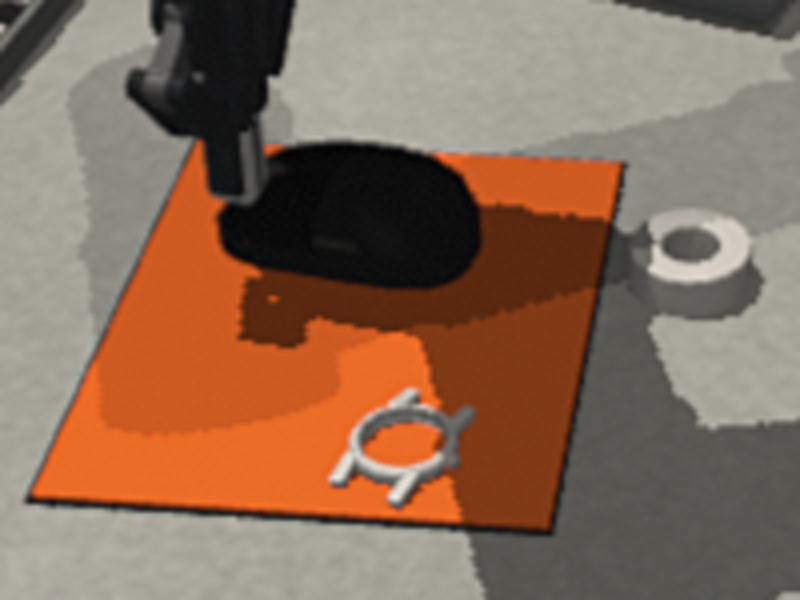

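The mouse has not shifted in the image and the force is about 3.5 N. I'll go a little further to be sure of the click.

play_rows:
  angular:
    - [0,0,0]
    - [0,0,0]
  travel:
    - [0,0,-1]
    - [0,0,-0.3]
  fingers: [1,1]

```text
clock: 13.15
position: [0.6185, 0.176, 0.0308]
tool_rot: [0.501, 0.502, 0.499, -0.498]
wrist_force: [-1.5, 0.6, 3.4]
grip_width: -0.0001
```

```bash
python3 -c "
from h import *
rep([.617,.176,.033],target([0,0,-1],[0,-1,0]))
cv2.imwrite('pics/s11.png',cv2.resize(optics.camera('side')[270:420,140:340,::-1],None,fx=4,fy=4,interpolation=cv2.INTER_CUBIC))
rep([.617,.176,.033],target([0,0,-1],[0,-1,0]))
optics.camera('wrist')
rep([.617,.176,.033],target([0,0,-1],[0,-1,0]))
"
```

```text
13.15 [0.6185 0.176  0.0308] F [-1.45  0.63  3.41] delta mm [-1.5 -0.   2.2] turn [-0.17  0.34  0.03]
13.2 [0.6185 0.176  0.0308] F [-0.56 -0.31  4.11] delta mm [-1.5 -0.   2.2] turn [-0.17  0.34  0.03]
13.25 [0.6185 0.176  0.0308] F [ 0.34 -0.68  4.04] delta mm [-1.5 -0.   2.2] turn [-0.18  0.34  0.04]
```

play_rows:
  angular:
    - [0,0,0]
    - [0,0,0]
  travel:
    - [0,0,-1]
    - [0,0,0]
  fingers: [1,1]

```text
clock: 13.45
position: [0.6188, 0.1761, 0.0302]
tool_rot: [0.501, 0.503, 0.499, -0.498]
wrist_force: [-0.9, -0.8, 3.9]
grip_width: -0.0002
```

```bash
python3 -c "
from h import *
rep([.617,.176,.033],target([0,0,-1],[0,-1,0]))
cv2.imwrite('pics/s12.png',cv2.resize(optics.camera('side')[270:420,140:340,::-1],None,fx=4,fy=4,interpolation=cv2.INTER_CUBIC))
rep([.617,.176,.033],target([0,0,-1],[0,-1,0]))
"
```

```text
13.45 [0.6188 0.1761 0.0302] F [-0.92 -0.81  3.88] delta mm [-1.8 -0.1  2.8] turn [-0.18  0.38  0.03]
13.5 [0.6189 0.1761 0.0303] F [0.02 0.   3.56] delta mm [-1.9 -0.1  2.7] turn [-0.19  0.39  0.03]
```

View pics/s12.png

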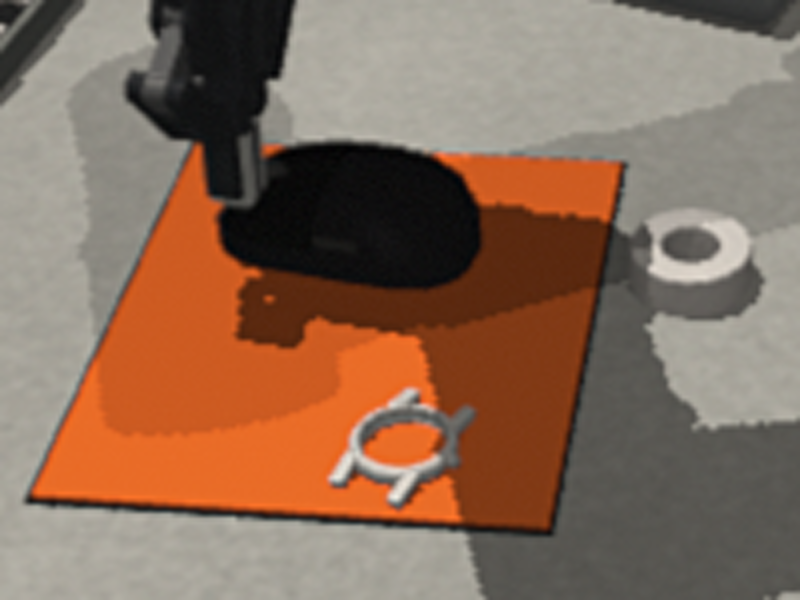

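Force averages about 3.8 N with roughly 2.8 mm of travel. That is past the click threshold, but I'll take one more small step for margin.

play_rows:
  angular:
    - [0,0,0]
    - [0,0,0]
  travel:
    - [-0.2,0,-1.3]
    - [0,0,0]
  fingers: [1,1]

```text
clock: 13.7
position: [0.619, 0.1762, 0.0293]
tool_rot: [0.501, 0.503, 0.499, -0.497]
wrist_force: [-0.8, -0.0, 5.0]
grip_width: -0.0002
```

```bash
python3 -c "
from h import *
rep([.617,.176,.033],target([0,0,-1],[0,-1,0]))
optics.camera('wrist')
rep([.617,.176,.033],target([0,0,-1],[0,-1,0]))
"
```

```text
13.7 [0.619  0.1762 0.0293] F [-0.76 -0.04  4.95] delta mm [-2.  -0.2  3.7] turn [-0.19  0.44  0.02]
13.75 [0.619  0.1762 0.0294] F [-1.17  0.17  4.36] delta mm [-2.  -0.2  3.6] turn [-0.19  0.44  0.02]
```

It now reads about 4.7 N, so the click is sure. I'll lift straight up.

play_rows:
  angular:
    - [0,0,0]
    - [0,0,0]
    - [0,0,0]
    - [0,0,0]
    - [0,0,0]
    - [0,0,0]
    - [0,0,0]
    - [0,0,0]
    - [0,0,0]
  travel:
    - [0,0,1.5]
    - [0,0,3]
    - [0,0,8]
    - [0,0,20]
    - [0,0,35]
    - [-10,0,35]
    - [-25,0,30]
    - [0,0,0]
    - [0,0,0]
  fingers: [1,1,1,1,1,1,1,1,1]

```text
clock: 14.65
position: [0.5784, 0.1749, 0.1638]
tool_rot: [-0.498, -0.5, -0.501, 0.501]
wrist_force: [-0.2, -0.7, -1.4]
grip_width: -0.0001
```

```bash
python3 - <<'E'
from h import *
import json
s=sensors.sense();print(s['clock'],s['position'],s['wrist_force'],s['dq'].round(3))
a=optics.camera("side")[:,:,::-1];cv2.imwrite('pics/s13.png',a)
c=cal("wrist");w=optics.camera("wrist")[:,:,::-1];cv2.imwrite('pics/w13.png',w)
b=cv2.imread("pics/side0.png")
h=lambda im,r:np.vstack([r])
# mouse dark silhouette in side view before/after (lower/left edges against orange)
for nm,im in(("before",b),("after",a)):
    im=np.ascontiguousarray(im);m=np.zeros(im.shape[:2],np.uint8);m[300:350,185:270]=(im[300:350,185:270].max(2)<60);
    bl=max(blobs(m,50),key=lambda q:q[1][4]);print(nm,bl[0].round(2),bl[1])
E
```

```text
14.65 [0.57841151 0.17492137 0.16383596] [-0.17093475 -0.65069792 -1.43756613] [ 0.008 -0.046  0.02   0.007 -0.021 -0.003]
before [228.14 323.67] [ 195  306   65   36 1884]
after [228.22 323.77] [ 195  306   66   37 1906]
```

View pics/s13.png

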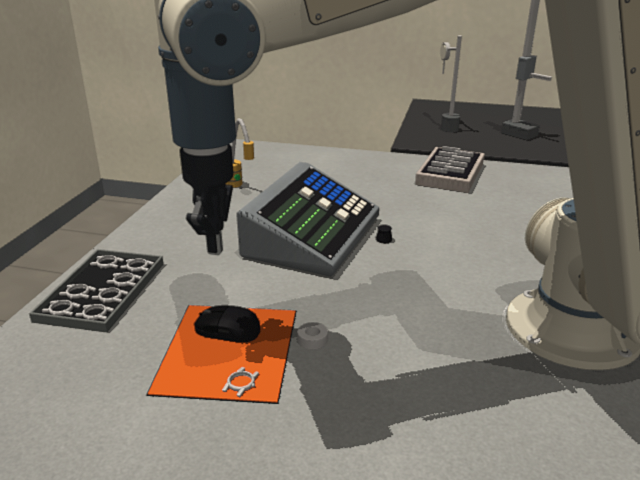

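View pics/w13.png

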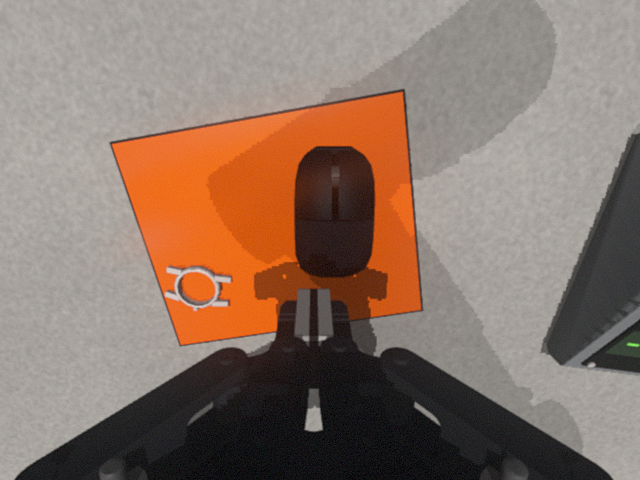

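The mouse silhouette is at (228.1,323.7) before and (228.2,323.8) after, so it has not moved. The keys are up, the bystanders are in place and the arm is clear.

```bash
python3 -c "
from station import order
print(order.hand_in())"
```

```text
the job is handed in; nothing more can be done
None
```

I set the datum as asked with the closed fingertip: X zero, then Y zero, then a left click, and handed the job in at about 14.8 s of the 45 s allowed. The hand-in gives no verdict, and the key and button joints can't be read, so the presses are inferred from force, travel and pictures.

| Press | Peak force | Estimated travel | Threshold |
|---|---|---|---|
| X zero key | about 5.7 N | about 4 mm | 2.5 mm |
| Y zero key | about 6 N | about 4.3 mm | 2.5 mm |
| Left mouse button | about 4.7 N | about 3 mm | about 1.3 mm |

- **Keys:** The side view showed each cap sunk while pressed, and X was up again before I touched Y. After Y was released, all three keys looked alike. I never pressed Z.
- **Mouse:** Its outline in the side view moved by about 0.1 px between before and after, so it did not shift. I found no sign of contact with the right button or the wheel.
- **Bystanders:** In the last side view the watch case, ring gauge and loupe looked where they were.
- **What disagreed:** The force readings have about ±0.8 N of noise. During the click the tip slid about 1.6 mm forward down the button's slope, and the force rose less than I expected, so I pressed 1 mm further to be sure. The wrist and top/side views also differed by about 2 mm on the X key, within the stated calibration.

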